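# Refit a valve knob on a camping stove

### The arm

A 7-joint arm with a two-finger parallel gripper is mounted at the origin on a cart in front of the work surface, level with it; the furniture and walls round the work are solid. World frame = base frame: x ahead of the robot, y to its left, z up, the work surface at z = 0. Lengths are in m, angles in rad, forces in N, time in s.
With the tool pointing down it reaches from about 0.425 to 0.925 m from the base axis. Payload 6.8 kg.
Tool frame: the origin (TCP) lies midway between the tips of the shut fingers; the grasp point (between the pads) lies 19 mm behind it; z points along the fingers, y is the line along which they close (so a half turn about z gives the same grasp; the last joint's range is limited). The gripper opens to 85 mm and grips with 20 to 120 N. Pads are 22 mm wide; open, the fingers measure 114 mm over their backs; the gripper's body (76 mm by 85 mm) begins 54 mm behind the grasp point. The pads swing forward as they close: fully open they stand 13 mm farther back than shut.
Start: joints at [-1.35, 0.477, 0.022, 1.555, -0.011, 1.109, -0.083], TCP at [0.218, 0.639, 0.231] pointing down, gripper open.
Joint ranges: [-2.96, 2.96], [-0.34, 2.1], [-1.41, 1.46], [0.24, 2.44], [-1.37, 4.51], [0.17, 1.92], [-2.96, 2.96]. Speed limits (rad/s): [2.39, 2.39, 3.14, 3.14, 3.14, 3.14, 3.14].

### API

Orientations are given as a rotation vector (axis times angle).
In Python, from bench import get_obs, grab_frame, camera_params, r gives the robot as it stands.
- The arm moves only by the shell command python3 -m jog 'ROWS' [FORCE]. ROWS is JSON, a list of rows, each an object of numbers: "rx", "ry", "rz": the turn, a rotation vector about the world's x, y, z scaled (see below); "x", "y", "z": the shift along the world's x, y, z scaled (see below); "jaw": the opening, from -1 (shut) to 1 (fully open). In form: [{"rx": .., "ry": .., "rz": .., "x": .., "y": .., "z": .., "jaw": ..}, ...]. A call has 1 to 8 rows; each row shifts and turns the commanded pose from where the row before left it; what a row does not reach is not made up. The controller multiplies each number of a shift by 60 mm and each number of a turn by 10 degrees. A row lasts 1/8 s, in which the tool goes at most 62.5 mm and 10.7 degrees, less where a joint would pass 70% of its speed; a pose out of reach is approached as far as the arm can. A call with a number of a shift or a turn outside -1 to 1 is refused whole. A call with a gripper value outside its range is refused whole. The fingers move at their own pace and stop on an object; FORCE is the grip in N (left out, the last holds). Time passes only in rows, so rows that do not move let the fingers close. It gives the time, the measured TCP pose, the force, the opening and the grip force at its end, in the units of the state.
- get_obs(): the state, without advancing time (a new reading comes with each control period).
- grab_frame(name): name is "scene" or "top" or "wrist"; returns the picture (384x512x3 uint8, red, green, blue); there is no depth.
- camera_params(name): a dict with "fx", "fy", "cx", "cy" (pixels), "R" (3x3) and "t" (3): a world point X has camera coordinates R X + t. Camera axes: x right, y down, z forward; pixel columns grow to the right and rows downward; lengths in m; the calibration is good to about 2 mm. The wrist camera is an equidistant fisheye: a pixel r from the principal point sees the ray r / f radians off the axis. A picture is of the moment at which its call begins: read the wrist's pose just before it. camera_params takes no time and is no camera call; for the wrist camera it gives the pose at the moment of the call.
- r.hand_in(): hands the job in; it is judged then, once.
The state is a dict: "clock": time; "joints": joint angles; "qvel": joint speeds; "tau": joint torques, N m; "tcp_pos": TCP position; "orientation": TCP orientation; "contact_force": force on the tool from outside, world axes, zero at the start; "moment": the same for the moment, N m; "grip_width": finger opening in m; "gripper_force": force on a finger pad.
Only numpy, scipy, OpenCV 4.12 (cv2) and the standard library are available. Lean on these libraries where they do the work, as an engineer would, in place of code of your own. Each camera call takes 0.05 s, during which the arm holds its last target. There are 200 camera calls.

### The job

The two-burner camping stove has been cleaned with its gas hose off, and the knob of its front valve still lies on the worktop. Lift the stove's lid by its handle gently back onto its stop without letting it slam, turn the loose knob to match the bare D-shaped spindle and push it on until it is fully home. Then press it down to the bottom of the valve's spring travel and finish while still holding it pressed there; leave the tin, mill, egg cup and mug standing where they are.

Things in the scene. Friction and masses are not known exactly. Their poses are not given: they have to be found in the camera images.
- stove: Grey suitcase camping stove, fixed, 207 mm deep (x) by 400 mm wide (y), 100 mm high with its lid shut. Origin: centre of the underside; front faces its -x. Under the lid: two burners, a wire pan support (top 83 mm up) and at the right-hand end (-y) a control strip 55 mm up with two valves: the rear one has its knob on, the front one is a bare brass spindle at x -48, y -149 mm.
- lid_hinge (a point): Middle of the lid's hinge axis at the stove's back edge, 58 mm above the worktop; axes as the stove's, the hinge axis is y. Does not move with the lid.
- lid_handle (a point): Middle of the lid's handle: straight steel bar, 12 mm thick, 80 mm long, parallel to the hinge axis, 40 mm in front of the lid's front wall (34 mm clear behind the bar). Shut: 247 mm in front of the hinge axis and 30 mm above it (88 mm above the worktop). Moves and turns with the lid; being round, the bar can turn between the fingers.
- lid (a joint): Lid angle in rad: 0 shut (as at the start), 1.62 open on its stop just past upright, where it stays (handle then about 303 mm above the worktop). The lid weighs about 0.55 kg; slight hinge friction holds it only near upright, otherwise it falls shut.
- knob: Loose black knob, upright on the worktop right of the stove, 32 mm high, 60 g: round skirt 44 mm across, 15 mm high; on it a grip bar 14 mm thick (y), 40 mm long (x), up to the top. Origin: centre of the underside, z up. White pointer line at the bar's -x end. Below, a D socket 14 mm across, 12 mm deep; its flat is on the -x side (under the pointer), 2.5 mm from the axis.
- spindle_top (a point): Top end of the bare spindle, on its axis, 75 mm above the worktop unpressed. Brass D-shaft, 13 mm across, 20 mm tall, its flat on its own -x side 2 mm from the axis. The knob fits when its x axis points the same way as this point's; home, its underside is 12 mm below this point. The spindle stands up to 0.5 rad either way from the stove's x axis and turns stiffly (0.03 N m).
- spindle_press (a joint): How far the spindle is pressed down against its spring, m: 0 at rest, 0.005 at the bottom; the spring takes 5 N to start and 12 N at the bottom. The home knob clears the strip by 3 mm at the bottom.
- tin: Low food tin, 75 mm diameter, 58 mm high, right of the stove at the back; bystander. Origin: centre of its underside.
- mill: Small salt mill with a grey cap, 44 mm diameter, 90 mm high, near the robot; bystander. Origin: centre of its underside.
- egg_cup: Wooden egg cup, 50 mm diameter, 58 mm high, in front of the stove; bystander. Origin: centre of its underside.
- mug: White mug with dots, 91 mm high, at the stove's left front; bystander. Origin: centre of its underside.
Mind the look-alikes: they are no part of the job. Leave any purple or turquoise look-alike of the knob alone.

How it is judged:
By the outcome, as a careful person would: the job done as asked, in the order asked, and still so for the second after the job is handed in, while the arm keeps its last pose, push and grip.
It also fails if it takes over 61 s, if anything falls off the work surface, if the arm or the gripper's body presses on something with over 40 N, if the wrist force passes 120 N, or if a joint passes its speed limit or range.

## Working session

There is one attempt and no reset: what is moved stays moved. The work goes in short steps, Python scripts to look and compute and a shell command to move; the robot and the scene stay as the last step left them, time stands still between calls to the robot, and variables do not carry over. Pictures are saved under pics/ and viewed, at most 10 in all, crops included, and the job is handed in when it is done.

```bash
mkdir -p pics; ls
python3 - <<'E'
from bench import get_obs, grab_frame, camera_params, r
import cv2, numpy as np
o=get_obs(); print({k:np.round(v,3).tolist() for k,v in o.items()})
a=grab_frame("scene"); b=grab_frame("top")
cv2.imwrite("pics/scene.png",a[...,::-1]); cv2.imwrite("pics/top.png",b[...,::-1])
for n in("scene","top"):
    p=camera_params(n); print(n,{k:np.round(v,4).tolist() for k,v in p.items()})
E
```

```text
pics
{'clock': 0.0, 'joints': [-1.35, 0.478, 0.022, 1.556, -0.012, 1.109, -0.083], 'qvel': [0.0, -0.001, 0.001, 0.001, 0.001, 0.001, 0.001], 'tau': [0.0, -59.646, 1.607, -28.12, 0.012, 0.009, -0.0], 'tcp_pos': [0.218, 0.638, 0.23], 'orientation': [-0.514, -3.099, 0.003], 'contact_force': [-1.228, 0.548, 0.014], 'moment': [0.023, -0.013, -0.025], 'gripper_force': 0.0, 'grip_width': 0.085}
scene {'fx': 456.7525, 'fy': 456.7525, 'cx': 266.3366, 'cy': 190.8989, 'R': [[0.6118, -0.7909, -0.0123], [-0.412, -0.3053, -0.8585], [0.6752, 0.5303, -0.5127]], 't': [-0.3508, 0.2598, 0.9761]}
top {'fx': 382.2442, 'fy': 382.2442, 'cx': 257.634, 'cy': 189.4212, 'R': [[-0.0026, -1.0, -0.0], [-0.9941, 0.0025, -0.1081], [0.1081, -0.0002, -0.9941]], 't': [-0.0593, 0.5431, 1.3702]}
```

View pics/scene.png

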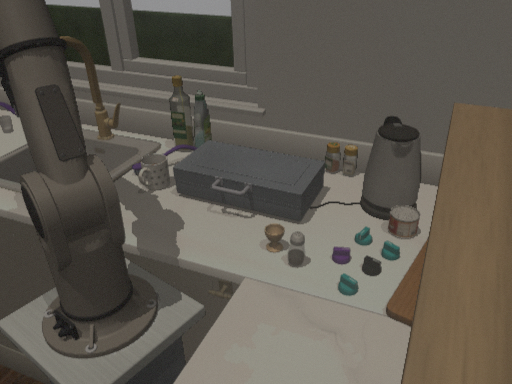

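View pics/top.png

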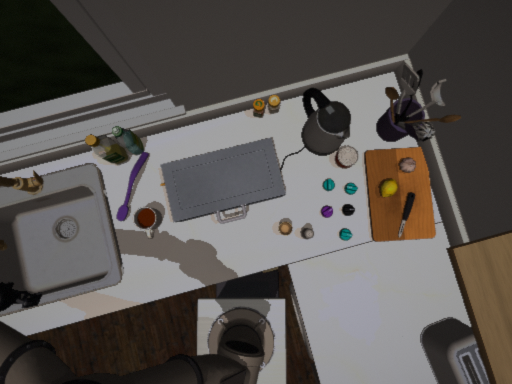

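The top view shows the black knob at (348,210). The look-alikes are purple (327,211) and turquoise (329,184), (351,188) and (345,234). The stove spans (162,141)–(284,219), with its handle near (232,213). The scene view agrees, with the black knob at (372,266). I'm choosing the black one and checking it in a close crop.

```bash
cat > h.py <<'E'
import numpy as np, cv2
from bench import get_obs, grab_frame, camera_params, r
from scipy.spatial.transform import Rotation as Ro
def ray(n,uv,p=None):
    p=p or camera_params(n); R=np.array(p["R"]); t=np.array(p["t"])
    x=(uv[0]-p["cx"])/p["fx"]; y=(uv[1]-p["cy"])/p["fy"]
    if n=="wrist":
        a=np.hypot(x,y); s=np.sin(a)/a if a>1e-9 else 1; d=np.array([x*s,y*s,np.cos(a)])
    else: d=np.array([x,y,1.])
    return -R.T@t, R.T@d
def on_plane(n,uv,z,p=None):
    o,d=ray(n,uv,p); return o+d*(z-o[2])/d[2]
def pix(n,X,p=None):
    p=p or camera_params(n); c=np.array(p["R"])@X+np.array(p["t"])
    if n=="wrist":
        q=np.hypot(c[0],c[1]); a=np.arctan2(q,c[2]); k=a/q if q>1e-9 else 1/c[2]
        return np.array([p["cx"]+p["fx"]*c[0]*k,p["cy"]+p["fy"]*c[1]*k])
    return np.array([p["cx"]+p["fx"]*c[0]/c[2],p["cy"]+p["fy"]*c[1]/c[2]])
E
python3 - <<'E'
from h import *
b=cv2.imread("pics/top.png"); 
cv2.imwrite("pics/c1.png",np.vstack([cv2.resize(b[130:230,155:295],None,fx=4,fy=4,interpolation=2),cv2.resize(b[175:225,310:380],None,fx=4,fy=4,interpolation=2).repeat(2,1)[:,:560]])[:600])
g=b.max(2).astype(int); m=((g<45)).astype(np.uint8)
m[:195]=0;m[225:]=0;m[:,:335]=0;m[:,362:]=0
M=cv2.moments(m,True); c=(M['m10']/M['m00'],M['m01']/M['m00']); print(c,M['m00'],on_plane("top",c,0.02))
for uv in [(232,213),(172,179)]: print(uv,on_plane("top",uv,0.088))
E
```

```text
(347.5113636363636, 209.47727272727272) 88.0 [ 0.46917719 -0.38995168  0.02      ]
(232, 213) [0.45416918 0.02883334 0.088     ]
(172, 179) [0.57422143 0.24046512 0.088     ]
```

View pics/c1.png

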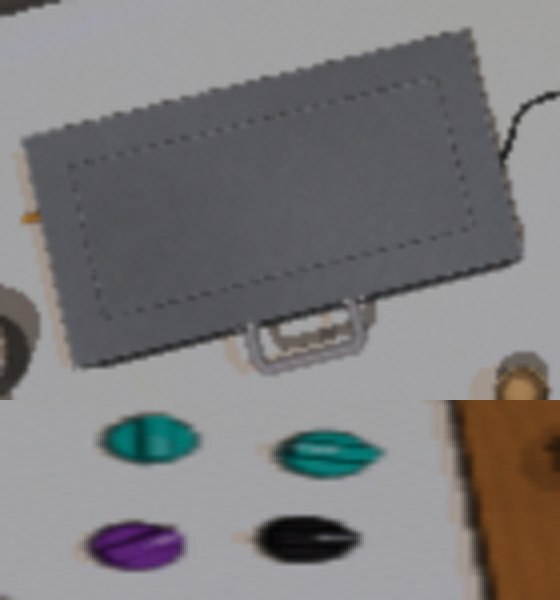

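The crop confirms the black knob. Its white pointer line runs towards image right (world −y), so its x axis points roughly to +y. Stove corners in full-image pixels are about (161,164.5), (272.5,137.5), (285,194) and (175,220). The handle bar runs from (219,222) to (246,217).

Run:
```python
from h import *
b=cv2.imread("pics/top.png"); 
hsv=cv2.cvtColor(b,cv2.COLOR_BGR2HSV); g=b.max(2)
m=((g<125)).astype(np.uint8)*255; m[:132]=0;m[230:]=0;m[:,:155]=0;m[:,290:]=0
m=cv2.morphologyEx(m,cv2.MORPH_OPEN,np.ones((15,15)))
c=max(cv2.findContours(m,0,1)[0],key=cv2.contourArea); q=cv2.boxPoints(cv2.minAreaRect(c)); print(q)
for u in list(q)+[(161,164.5),(272.5,137.5),(285,194.5),(175,220)]: print(u,on_plane("top",u,.1).round(4))
print(Ro.from_rotvec(get_obs()["orientation"]).as_matrix().round(3))
p=[on_plane("top",u,.088) for u in((221.5,221.5),(244.5,217))]; print(p)
p=camera_params("wrist"); print({k:np.round(v,3).tolist() for k,v in p.items()})
```

```text
[[158.52942 164.11765]
 [272.1765  135.7059 ]
 [287.05884 195.23532]
 [173.41174 223.64706]]
[158.52942 164.11765] [0.6253 0.2861 0.1   ]
[272.1765 135.7059] [ 0.7259 -0.1125  0.1   ]
[287.05884 195.23532] [ 0.5147 -0.1627  0.1   ]
[173.41174 223.64706] [0.4175 0.2295 0.1   ]
(161, 164.5) [0.6239 0.2774 0.1   ]
(272.5, 137.5) [ 0.7194 -0.1136  0.1   ]
(285, 194.5) [ 0.5173 -0.1556  0.1   ]
(175, 220) [0.43   0.2243 0.1   ]
[[-0.946  0.323 -0.   ]
 [ 0.323  0.946 -0.002]
 [-0.    -0.002 -1.   ]]
[array([0.42474253, 0.06518963, 0.088     ]), array([ 0.4401485, -0.0147332,  0.088    ])]
{'fx': 297.319, 'fy': 297.319, 'cx': 259.414, 'cy': 191.291, 'R': [[0.322, 0.947, -0.002], [0.908, -0.309, 0.284], [0.268, -0.093, -0.959]], 't': [-0.674, -0.037, 0.379]}
```

```bash
python3 -m jog '[{"x":0.3,"y":-0.85,"rz":-0.48,"jaw":0.2},{"x":0.3,"y":-0.85,"rz":-0.48,"jaw":0.2},{"x":0.3,"y":-0.85,"rz":-0.48,"jaw":0.2},{"x":0.3,"y":-0.85,"rz":-0.48,"jaw":0.2},{"x":0.3,"y":-0.85,"rz":-0.48,"jaw":0.2},{"x":0.3,"y":-0.85,"rz":-0.48,"jaw":0.2},{"x":0.3,"y":-0.85,"rz":-0.48,"jaw":0.2},{"x":0.3,"y":-0.85,"rz":-0.48,"jaw":0.2}]'; python3 -m jog '[{"x":0.3,"y":-0.85,"rz":-0.48,"jaw":0.2},{"x":0.3,"y":-0.85,"rz":-0.48,"jaw":0.2},{"x":0.3,"y":-0.85,"rz":-0.48,"jaw":0.2},{"x":0.3,"y":-0.85,"rz":-0.48,"jaw":0.2},{"x":0,"y":0,"rz":0,"jaw":0.2},{"jaw":0.2}]'
python3 - <<'E'
from h import *
o=get_obs(); print(o["joints"])
p=camera_params("wrist"); a=grab_frame("wrist"); cv2.imwrite("pics/w1.png",a[...,::-1])
for s in (-.04,0,.04): print(pix("wrist",np.array([.433-.233*s,.025+.972*s,.088]),p))
E
```

```text
[-1.3501137   0.47772594  0.02233466  1.55631753 -0.01146619  1.10929657
 -0.08312081]
[ 14.00505906 368.67865303]
[ 19.83681503 366.32502299]
[ 26.24905308 363.70872578]validation failed for argument at $[0]...
validation failed for argument at $[0]...
```

View pics/w1.png

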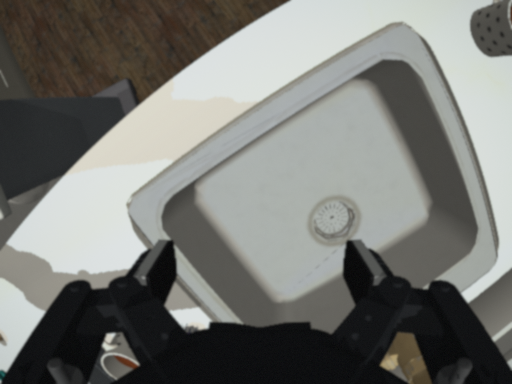

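The move was refused because every row must carry all seven fields. The wrist still shows only the sink. I'm sending it again.

```bash
python3 -m jog '[{"rx":0,"ry":0,"rz":-0.48,"x":0.3,"y":-0.85,"z":0,"jaw":0.2},{"rx":0,"ry":0,"rz":-0.48,"x":0.3,"y":-0.85,"z":0,"jaw":0.2},{"rx":0,"ry":0,"rz":-0.48,"x":0.3,"y":-0.85,"z":0,"jaw":0.2},{"rx":0,"ry":0,"rz":-0.48,"x":0.3,"y":-0.85,"z":0,"jaw":0.2},{"rx":0,"ry":0,"rz":-0.48,"x":0.3,"y":-0.85,"z":0,"jaw":0.2},{"rx":0,"ry":0,"rz":-0.48,"x":0.3,"y":-0.85,"z":0,"jaw":0.2},{"rx":0,"ry":0,"rz":-0.48,"x":0.3,"y":-0.85,"z":0,"jaw":0.2},{"rx":0,"ry":0,"rz":-0.48,"x":0.3,"y":-0.85,"z":0,"jaw":0.2}]' && python3 -m jog '[{"rx":0,"ry":0,"rz":-0.48,"x":0.3,"y":-0.85,"z":0,"jaw":0.2},{"rx":0,"ry":0,"rz":-0.48,"x":0.3,"y":-0.85,"z":0,"jaw":0.2},{"rx":0,"ry":0,"rz":-0.48,"x":0.3,"y":-0.85,"z":0,"jaw":0.2},{"rx":0,"ry":0,"rz":-0.48,"x":0.3,"y":-0.85,"z":0,"jaw":0.2},{"rx":0,"ry":0,"rz":0,"x":0,"y":0,"z":0,"jaw":0.2},{"rx":0,"ry":0,"rz":0,"x":0,"y":0,"z":0,"jaw":0.2}]'
python3 - <<'E'
from h import *
o=get_obs(); print(o["joints"].round(2) if hasattr(o["joints"],'round') else o["joints"])
print(Ro.from_rotvec(o["orientation"]).as_matrix().round(3))
p=camera_params("wrist"); a=grab_frame("wrist"); cv2.imwrite("pics/w2.png",a[...,::-1])
for s in (-.04,0,.04): print(pix("wrist",np.array([.433-.233*s,.025+.972*s,.088]),p))
E
```

```text
clock: 1.15
tcp_pos: [0.3623, 0.2291, 0.2314]
orientation: [-1.508, -2.756, -0.001]
contact_force: [0.8, 1.0, 0.2]
grip_width: 0.0511
gripper_force: 0.0
clock: 1.9
tcp_pos: [0.4337, 0.0273, 0.2312]
orientation: [-1.943, -2.468, 0.0]
contact_force: [-0.6, -1.4, -0.4]
grip_width: 0.0511
gripper_force: 0.0
[-0.72  0.06  0.55  2.13 -0.04  0.96  0.08]
[[-0.235  0.972 -0.   ]
 [ 0.972  0.235  0.   ]
 [ 0.    -0.    -1.   ]]
[258.52709231 219.23175956]
[258.58932157 181.76273745]
[258.66579639 141.6668839 ]
```

View pics/w2.png

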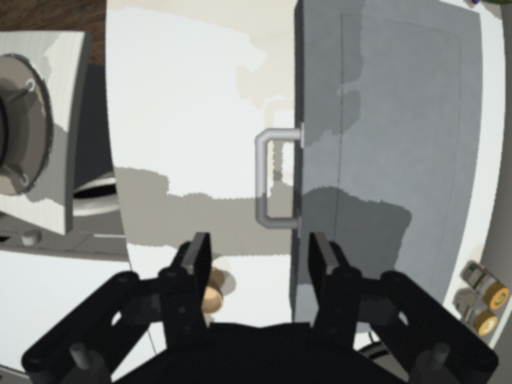

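The handle bar sits at column 262, rows 135–220, about 3 mm nearer the stove than predicted, and it is aligned with the fingers. Next I narrow the jaw and descend.

```bash
python3 -m jog '[{"rx":0,"ry":0,"rz":0,"x":0.04,"y":-0.01,"z":-0.4,"jaw":-0.3},{"rx":0,"ry":0,"rz":0,"x":0,"y":0,"z":-0.6,"jaw":-0.3},{"rx":0,"ry":0,"rz":0,"x":0,"y":0,"z":-0.6,"jaw":-0.3},{"rx":0,"ry":0,"rz":0,"x":0,"y":0,"z":-0.6,"jaw":-0.3},{"rx":0,"ry":0,"rz":0,"x":0,"y":0,"z":-0.5,"jaw":-0.3},{"rx":0,"ry":0,"rz":0,"x":0,"y":0,"z":0,"jaw":-0.3}]' && python3 -m jog '[{"rx":0,"ry":0,"rz":0,"x":0,"y":0,"z":0,"jaw":-1},{"rx":0,"ry":0,"rz":0,"x":0,"y":0,"z":0,"jaw":-1},{"rx":0,"ry":0,"rz":0,"x":0,"y":0,"z":0,"jaw":-1},{"rx":0,"ry":0,"rz":0,"x":0,"y":0,"z":0,"jaw":-1}]' 30
```

```text
clock: 2.7
tcp_pos: [0.4345, 0.0272, 0.0678]
orientation: [-1.939, -2.468, 0.006]
contact_force: [-0.8, 0.0, 0.3]
grip_width: 0.03
gripper_force: 0.0
clock: 3.2
tcp_pos: [0.4351, 0.0267, 0.0699]
orientation: [-1.941, -2.467, 0.0]
contact_force: [-5.1, -0.1, 3.1]
grip_width: 0.0109
gripper_force: 29.7
```

Run:
```python
import numpy as np
f=.121+np.append(np.linspace(0,1.5,25),np.linspace(1.5,1.62,5)[1:]); R=.2488
s=-R*np.cos(f); z=R*np.sin(f); ds=np.diff(s)/.06; dz=np.diff(z)/.06
for i in range(len(ds)): print(i,(ds[i]*.972).round(3),(ds[i]*.235).round(3),dz[i].round(3))
```

```text
0 0.038 0.009 0.256
1 0.054 0.013 0.253
2 0.069 0.017 0.249
3 0.084 0.02 0.244
4 0.099 0.024 0.238
5 0.113 0.027 0.232
6 0.127 0.031 0.224
7 0.14 0.034 0.215
8 0.153 0.037 0.206
9 0.165 0.04 0.196
10 0.177 0.043 0.185
11 0.188 0.045 0.173
12 0.198 0.048 0.161
13 0.207 0.05 0.148
14 0.216 0.052 0.134
15 0.223 0.054 0.12
16 0.23 0.056 0.105
17 0.236 0.057 0.09
18 0.241 0.058 0.075
19 0.245 0.059 0.059
20 0.248 0.06 0.043
21 0.25 0.061 0.027
22 0.252 0.061 0.011
23 0.252 0.061 -0.005
24 0.121 0.029 -0.008
25 0.12 0.029 -0.012
26 0.12 0.029 -0.016
27 0.119 0.029 -0.019
```

```bash
python3 -m jog '[{"rx":0,"ry":0,"rz":0,"x":0.038,"y":0.009,"z":0.256,"jaw":-1},{"rx":0,"ry":0,"rz":0,"x":0.054,"y":0.013,"z":0.253,"jaw":-1},{"rx":0,"ry":0,"rz":0,"x":0.069,"y":0.017,"z":0.249,"jaw":-1},{"rx":0,"ry":0,"rz":0,"x":0.084,"y":0.02,"z":0.244,"jaw":-1},{"rx":0,"ry":0,"rz":0,"x":0.099,"y":0.024,"z":0.238,"jaw":-1},{"rx":0,"ry":0,"rz":0,"x":0.113,"y":0.027,"z":0.232,"jaw":-1},{"rx":0,"ry":0,"rz":0,"x":0.127,"y":0.031,"z":0.224,"jaw":-1},{"rx":0,"ry":0,"rz":0,"x":0.14,"y":0.034,"z":0.215,"jaw":-1}]' 40
```

```text
clock: 4.2
tcp_pos: [0.4762, 0.0368, 0.1841]
orientation: [-1.94, -2.464, 0.006]
contact_force: [-10.5, -0.2, 1.5]
grip_width: 0.0106
gripper_force: 38.9
```

```bash
python3 -m jog '[{"rx":0,"ry":0,"rz":0,"x":0.153,"y":0.037,"z":0.206,"jaw":-1},{"rx":0,"ry":0,"rz":0,"x":0.165,"y":0.04,"z":0.196,"jaw":-1},{"rx":0,"ry":0,"rz":0,"x":0.177,"y":0.043,"z":0.185,"jaw":-1},{"rx":0,"ry":0,"rz":0,"x":0.188,"y":0.045,"z":0.173,"jaw":-1},{"rx":0,"ry":0,"rz":0,"x":0.198,"y":0.048,"z":0.161,"jaw":-1},{"rx":0,"ry":0,"rz":0,"x":0.207,"y":0.05,"z":0.148,"jaw":-1},{"rx":0,"ry":0,"rz":0,"x":0.216,"y":0.052,"z":0.134,"jaw":-1},{"rx":0,"ry":0,"rz":0,"x":0.223,"y":0.054,"z":0.12,"jaw":-1}]'
```

```text
clock: 5.2
tcp_pos: [0.5708, 0.0601, 0.2664]
orientation: [-1.941, -2.467, -0.004]
contact_force: [-8.8, 2.1, 12.0]
grip_width: 0.0104
gripper_force: 41.1
```

```bash
python3 -m jog '[{"rx":0,"ry":0,"rz":0,"x":0.22,"y":0.055,"z":0.125,"jaw":-1},{"rx":0,"ry":0,"rz":0,"x":0.225,"y":0.055,"z":0.105,"jaw":-1},{"rx":0,"ry":0,"rz":0,"x":0.235,"y":0.058,"z":0.085,"jaw":-1},{"rx":0,"ry":0,"rz":0,"x":0.245,"y":0.059,"z":0.065,"jaw":-1},{"rx":0,"ry":0,"rz":0,"x":0.248,"y":0.06,"z":0.043,"jaw":-1},{"rx":0,"ry":0,"rz":0,"x":0.25,"y":0.061,"z":0.027,"jaw":-1}]'
```

```text
clock: 5.95
tcp_pos: [0.6572, 0.0813, 0.2922]
orientation: [1.942, 2.469, 0.004]
contact_force: [-2.2, 1.5, 2.3]
grip_width: 0.0104
gripper_force: 39.2
```

```bash
python3 -m jog '[{"rx":0,"ry":0,"rz":0,"x":0.2,"y":0.048,"z":0.01,"jaw":-1},{"rx":0,"ry":0,"rz":0,"x":0.2,"y":0.048,"z":0,"jaw":-1},{"rx":0,"ry":0,"rz":0,"x":0.15,"y":0.036,"z":-0.01,"jaw":-1},{"rx":0,"ry":0,"rz":0,"x":0.12,"y":0.029,"z":-0.012,"jaw":-1},{"rx":0,"ry":0,"rz":0,"x":0.1,"y":0.024,"z":-0.015,"jaw":-1},{"rx":0,"ry":0,"rz":0,"x":0.08,"y":0.02,"z":-0.015,"jaw":-1},{"rx":0,"ry":0,"rz":0,"x":0.08,"y":0.02,"z":-0.015,"jaw":-1}]'
```

```text
clock: 6.82
tcp_pos: [0.7137, 0.0951, 0.2882]
orientation: [1.941, 2.469, 0.005]
contact_force: [-1.0, 5.4, -1.2]
grip_width: 0.0102
gripper_force: 40.9
```

```bash
python3 -m jog '[{"rx":0,"ry":0,"rz":0,"x":0.06,"y":0.014,"z":-0.02,"jaw":-1},{"rx":0,"ry":0,"rz":0,"x":0.06,"y":0.014,"z":-0.02,"jaw":-1},{"rx":0,"ry":0,"rz":0,"x":0,"y":0,"z":0,"jaw":-1}]'
```

```text
clock: 7.2
tcp_pos: [0.716, 0.0957, 0.2875]
orientation: [-1.938, -2.462, 0.005]
contact_force: [-25.0, 4.1, 23.5]
grip_width: 0.0103
gripper_force: 44.4
```

At the stop: the force has risen and the motion has halted. I'm easing off, releasing and going up.

```bash
python3 -m jog '[{"rx":0,"ry":0,"rz":0,"x":-0.05,"y":-0.012,"z":0.04,"jaw":-1},{"rx":0,"ry":0,"rz":0,"x":0,"y":0,"z":0,"jaw":-0.3},{"rx":0,"ry":0,"rz":0,"x":0,"y":0,"z":0,"jaw":-0.3},{"rx":0,"ry":0,"rz":0,"x":0,"y":0,"z":0.3,"jaw":-0.3},{"rx":0,"ry":0,"rz":0,"x":0,"y":0,"z":0.8,"jaw":-0.3},{"rx":0,"ry":0,"rz":0,"x":-0.6,"y":-0.4,"z":0.2,"jaw":-0.3},{"rx":0,"ry":0,"rz":0.4,"x":-0.7,"y":-0.7,"z":0,"jaw":-0.3},{"rx":0,"ry":0,"rz":0.4,"x":-0.7,"y":-0.7,"z":0,"jaw":-0.3}]'
python3 - <<'E'
from h import *
a=grab_frame("scene"); b=grab_frame("top")
cv2.imwrite("pics/s2.png",a[...,::-1])
cv2.imwrite("pics/t2.png",b[...,::-1])
v=np.vstack([cv2.resize(b[100:230,230:370],(560,520),interpolation=2)])
s=cv2.resize(a[90:290,160:420],(240,185))
v=np.hstack([v,np.vstack([s,np.zeros((335,240,3),np.uint8)])])
cv2.imwrite("pics/c2.png",v[...,::-1])
E
```

```text
clock: 8.2
tcp_pos: [0.5962, -0.0156, 0.3665]
orientation: [1.763, 2.597, 0.001]
contact_force: [0.1, -0.7, 0.8]
grip_width: 0.0298
gripper_force: 0.0
```

View pics/c2.png

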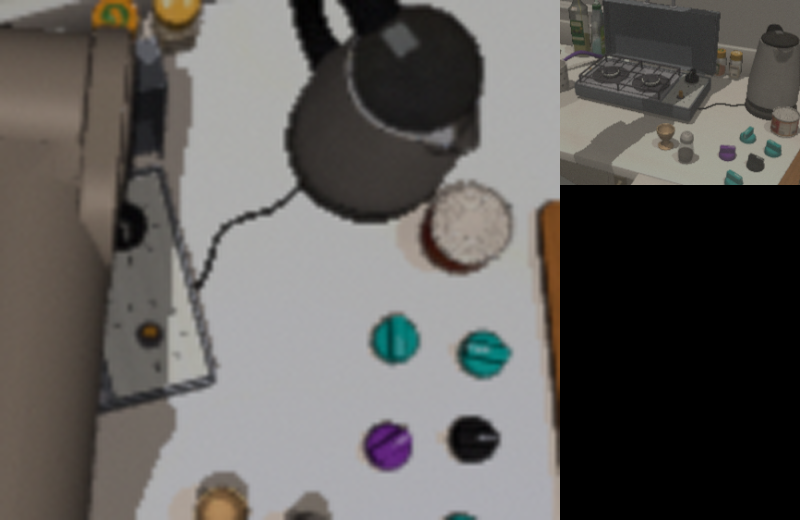

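The inset shows the lid upright and staying on its stop. The top view gives the bare spindle at full-image pixel (267,183), the black knob at (348,210) with its pointer to the right, and the bystanders undisturbed.

```bash
python3 - <<'E'
from h import *
o=get_obs(); M=Ro.from_rotvec(o["orientation"]).as_matrix(); p=camera_params("wrist")
C=-np.array(p["R"]).T@p["t"]; print("tcp",np.round(o["tcp_pos"],4),"tooly deg",np.degrees(np.arctan2(M[1,1],M[0,1])),"cam in tool",(M.T@(C-o["tcp_pos"])).round(4), "cam axis in tool",(M.T@np.array(p["R"])[2]).round(3))
print(np.round(o["joints"],2))
S=on_plane("top",(267,183.2),.075); print("spindle",S)
b=cv2.imread("pics/t2.png"); y=cv2.resize(b[195:225,332:364],None,fx=8,fy=8,interpolation=cv2.INTER_CUBIC)
g=y.max(2); m=(g<55).astype(np.uint8); n,l,st,ce=cv2.connectedComponentsWithStats(m); i=1+st[1:,4].argmax(); c=(ce[i]+.5)/8+[332,195]-.5; print(c,st[i],on_plane("top",c,.015))
E
python3 - <<'E'
from h import *
b=cv2.imread("pics/t2.png")
print(b[203:217,341:356].max(2))
E
```

```text
tcp [ 0.5934 -0.0217  0.3673] tooly deg 21.039073681370386 cam in tool [ 0.0727 -0.     -0.1424] cam axis in tool [-0.284 -0.001  0.959]
[-0.53  0.27  0.59  1.61 -0.15  1.31  0.45]
spindle [ 0.56010445 -0.09397701  0.075     ]
[347.43316821 209.45024664] [  84   76   95   87 6031] [ 0.46955404 -0.39084324  0.015     ]
[[176 176 175 168 162 160 161 160 161 167 174 175 176 175 175]
 [176 175 160 118  74  59  53  49  65 115 154 167 174 175 176]
 [176 162  97  43  20  16  16  18  21  37  62 118 166 174 175]
 [167 126  52  14  17  17  17  18  17  17  21  56 146 173 176]
 [163  82  23   6  13  12  12  12  11  12  12  21  71 149 171]
 [158  70  12  11  18  18  16  15  24  46  39  37  42  84 158]
 [134  55  12  10  20  20  19  23  53 104  89  82  78  77 159]
 [136  57  13   9  20  20  21  22  26  37  35  32  34  67 159]
 [160  77  19   8  12  13  14  10  13  13  13  15  34 103 163]
 [165 107  41  16  18  21  20  20  20  21  19  24  73 154 173]
 [171 136  71  27  20  19  21  22  20  23  24  49 124 167 176]
 [174 165 132  69  29  20  22  24  29  38  66 104 160 174 176]
 [176 174 168 133  89  71  68  69  79 105 156 170 175 177 177]
 [177 177 176 172 169 167 168 168 169 171 176 177 176 177 177]]
```

```bash
python3 -m jog '[{"rx":0,"ry":0,"rz":0,"x":-0.07,"y":-0.75,"z":-0.5,"jaw":-0.3},{"rx":0,"ry":0,"rz":0,"x":-0.07,"y":-0.75,"z":-0.6,"jaw":-0.3},{"rx":0,"ry":0,"rz":0,"x":-0.06,"y":-0.67,"z":-0.6,"jaw":-0.3},{"rx":0,"ry":0,"rz":0,"x":0,"y":0,"z":-0.9,"jaw":-0.3},{"rx":0,"ry":0,"rz":0,"x":0,"y":0,"z":-0.9,"jaw":-0.3},{"rx":0,"ry":0,"rz":0,"x":0,"y":0,"z":-0.85,"jaw":-0.3},{"rx":0,"ry":0,"rz":0,"x":0,"y":0,"z":0,"jaw":-0.3}]'
python3 - <<'E'
from h import *
import json
p=camera_params("wrist"); a=grab_frame("wrist"); cv2.imwrite("pics/w3.png",a[...,::-1])
json.dump({k:np.array(v).tolist() for k,v in p.items()},open("w3.json","w"))
u=pix("wrist",np.array([.5605,-.096,.075]),p); print(u)
c=np.clip(u.astype(int),50,[461,333]); k=a[c[1]-50:c[1]+50,c[0]-50:c[0]+50,::-1]; print("crop origin",c-50)
cv2.imwrite("pics/w3c.png",cv2.resize(k,(600,600),interpolation=cv2.INTER_CUBIC))
E
```

```text
clock: 9.18
tcp_pos: [0.5829, -0.1437, 0.1015]
orientation: [-1.764, -2.593, 0.005]
contact_force: [0.4, 0.9, 0.7]
grip_width: 0.0301
gripper_force: 0.0
[254.07125692 140.81695264]
crop origin [204  90]
```

View pics/w3c.png

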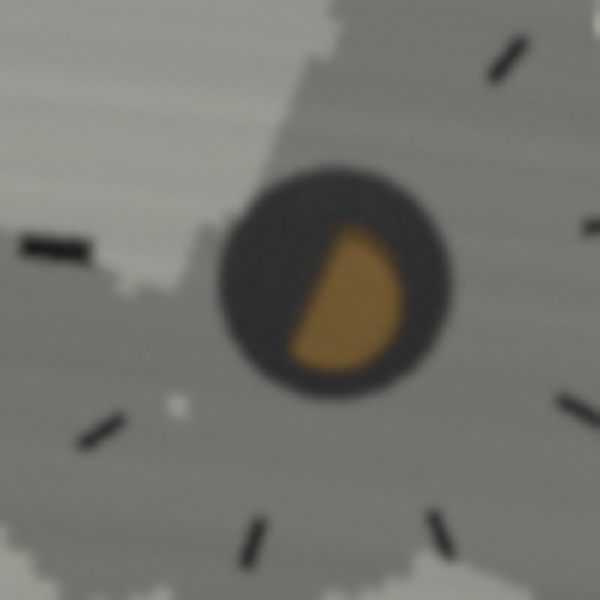

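The brass D is at crop (292–403, 228–370). Its flat edge runs from (350,228) to (292,355) and faces upper left. I'm fitting it on the z = 75 mm plane.

Run:
```python
from h import *
import json
from scipy.optimize import least_squares
p=json.load(open("w3.json")); k=cv2.imread("pics/w3c.png")
m=((k[...,2].astype(int)-k[...,0])>35).astype(np.uint8)
n,l,st,ce=cv2.connectedComponentsWithStats(m); i=1+st[1:,4].argmax()
c=cv2.findContours((l==i).astype(np.uint8),0,cv2.CHAIN_APPROX_NONE)[0][0][:,0].astype(float)
P=np.array([on_plane("wrist",(u+.5)/6-.5+[204,90],.075,p)[:2] for u in c])
d=lambda a,b:on_plane("wrist",np.array(a)/6+[204,90],.075,p)[:2]
A,B=d((350,228),0),d((292,355),0); t=(A-B)/np.linalg.norm(A-B)
off=(P-B)@np.array([-t[1],t[0]])
sgn=np.sign(np.median(off)); off*=sgn
arc=P[off>.002]
f=least_squares(lambda q:np.hypot(*(arc-q[:2]).T)-q[2],[*arc.mean(0),.0065]); print("circle",f.x)
s=(P-B)@t; L=s.max()-s.min(); fl=P[(off<.0015)&(s>.2*L)&(s<.8*L-.0)]
vx,vy,*_=cv2.fitLine(fl.astype(np.float32),cv2.DIST_HUBER,0,.01,.01).ravel()
nv=np.array([-vy,vx]); 
if nv@(f.x[:2]-fl.mean(0))<0: nv=-nv
print("x axis yaw deg",np.degrees(np.arctan2(nv[1],nv[0])),"flat dist",nv@(f.x[:2]-fl.mean(0)))
```

```text
circle [ 0.56260781 -0.09436922  0.00669768]
x axis yaw deg -2.2646558 flat dist 0.0016519330660593877
```

```bash
python3 -m jog '[{"rx":0,"ry":0,"rz":-0.35,"x":-0.31,"y":-0.85,"z":0,"jaw":-0.3},{"rx":0,"ry":0,"rz":-0.35,"x":-0.31,"y":-0.85,"z":0,"jaw":-0.3},{"rx":0,"ry":0,"rz":-0.35,"x":-0.31,"y":-0.85,"z":0,"jaw":-0.3},{"rx":0,"ry":0,"rz":-0.35,"x":-0.31,"y":-0.85,"z":-0.1,"jaw":-0.3},{"rx":0,"ry":0,"rz":-0.35,"x":-0.31,"y":-0.85,"z":-0.1,"jaw":-0.3},{"rx":0,"ry":0,"rz":-0.35,"x":-0.31,"y":-0.85,"z":-0.1,"jaw":-0.3},{"rx":0,"ry":0,"rz":0,"x":0,"y":0,"z":0,"jaw":-0.3},{"rx":0,"ry":0,"rz":0,"x":0,"y":0,"z":0,"jaw":-0.3}]'
python3 - <<'E'
from h import *
import json
o=get_obs();M=Ro.from_rotvec(o["orientation"]).as_matrix();print("tooly",np.degrees(np.arctan2(M[1,1],M[0,1])),np.round(o["joints"],2))
p=camera_params("wrist"); a=grab_frame("wrist"); cv2.imwrite("pics/w4.png",a[...,::-1])
json.dump({k:np.array(v).tolist() for k,v in p.items()},open("w4.json","w"))
u=pix("wrist",np.array([.4696,-.391,.02]),p); print(u)
c=np.clip(u.astype(int),60,[451,323]); k=a[c[1]-60:c[1]+60,c[0]-60:c[0]+60,::-1]; print("crop origin",c-60)
cv2.imwrite("pics/w4c.png",cv2.resize(k,(600,600),interpolation=cv2.INTER_CUBIC))
E
```

```text
clock: 10.22
tcp_pos: [0.4748, -0.4508, 0.0885]
orientation: [2.208, 2.23, 0.002]
contact_force: [0.4, -0.4, -0.9]
grip_width: 0.0301
gripper_force: 0.0
tooly 0.5789084264519702 [ 0.26  0.67  0.58  1.75 -0.47  0.86  1.07]
[253.02054007 123.39629898]
crop origin [193  63]
```

View pics/w4c.png

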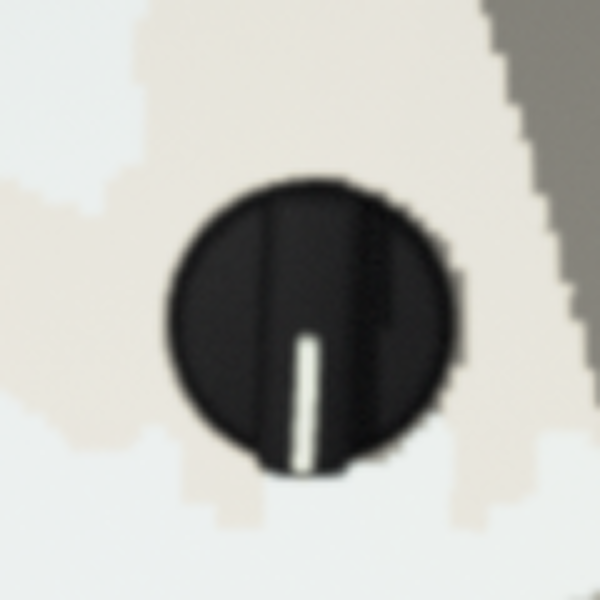

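The close crop confirms the black knob. Its skirt is centred near (312,320), and the white pointer runs from (309,338) to (303,472).

Run:
```python
from h import *
import json
p=json.load(open("w4.json")); k=cv2.imread("pics/w4c.png")
d=lambda u,z:on_plane("wrist",np.array(u)/5+[192.6,62.6],z,p)[:2]
w=(k.min(2)>130).astype(np.uint8); w[:330]=0;w[480:]=0;w[:,:285]=0;w[:,:][:,330:]=0
n,l,st,ce=cv2.connectedComponentsWithStats(w)
for i in range(1,n):
    if 300<st[i,4]<4000:
        ys,xs=np.where(l==i); P=np.array([d((x,y),.032) for x,y in zip(xs,ys)]); c=P.mean(0); v=np.linalg.svd(P-c)[2][0] if len(P)<3000 else 0
        v=v if v[1]>0 else -v
        print(st[i],"line centre",c,"x axis yaw",np.degrees(np.arctan2(v[1],v[0])),"len",np.ptp(P@v), "line ends",(P@v).min())
m=(k.max(2)<75).astype(np.uint8); m[470:]=0
n,l,st,ce=cv2.connectedComponentsWithStats(m); i=1+st[1:,4].argmax(); print(st[i])
c=cv2.findContours((l==i).astype(np.uint8),0,1)[0][0][:,0].astype(float)
c=c[(c[:,0]<300)&(c[:,1]<430)]
P=np.array([d(u,.012) for u in c])
from scipy.optimize import least_squares
f=least_squares(lambda q:np.hypot(*(P-q[:2]).T)-q[2],[*P.mean(0),.022]); print("skirt",f.x)
print("bar mid at row 250", d((262,250),.032),d((358,250),.032))
```

```text
Traceback (most recent call last):
TypeError: 'int' object is not subscriptable
```

Run:
```python
from h import *
import json
from scipy.optimize import least_squares
p=json.load(open("w4.json")); k=cv2.imread("pics/w4c.png")
d=lambda u,z:on_plane("wrist",np.array(u)/5+[192.6,62.6],z,p)[:2]
a,b=d((309,340),.032),d((303,470),.032); v=a-b; print("yaw",np.degrees(np.arctan2(v[1],v[0])),"outer end",b,np.hypot(*v))
m=(k.max(2)<75).astype(np.uint8)
n,l,st,ce=cv2.connectedComponentsWithStats(m[:470]); i=1+st[1:,4].argmax(); print(st[i])
c=cv2.findContours((l==i).astype(np.uint8),0,cv2.CHAIN_APPROX_NONE)[0][0][:,0].astype(float)
c=c[(c[:,0]<300)&(c[:,1]<420)]
P=np.array([d(u,.012) for u in c])
f=least_squares(lambda q:np.hypot(*(P-q[:2]).T)-q[2],[.47,-.39,.022]); print("skirt",f.x)
print("bar edges", d((265,250),.032),d((358,250),.032))
```

```text
yaw 87.80895742204152 outer end [ 0.4701015  -0.41279675] 0.017715444032879727
[  170   182   286   288 59786]
skirt [ 0.4627405  -0.39077078  0.01408921]
bar edges [ 0.4648525  -0.38304519] [ 0.47715594 -0.38294669]
```

```bash
python3 -m jog '[{"rx":0,"ry":0,"rz":-0.14,"x":-0.03,"y":0.5,"z":0,"jaw":-0.44},{"rx":0,"ry":0,"rz":-0.14,"x":-0.03,"y":0.48,"z":0,"jaw":-0.44},{"rx":0,"ry":0,"rz":0,"x":0,"y":0,"z":-0.5,"jaw":-0.44},{"rx":0,"ry":0,"rz":0,"x":0,"y":0,"z":-0.4,"jaw":-0.44},{"rx":0,"ry":0,"rz":0,"x":0,"y":0,"z":-0.2,"jaw":-0.44},{"rx":0,"ry":0,"rz":0,"x":0,"y":0,"z":0,"jaw":-0.44}]'
```

```text
clock: 11.02
tcp_pos: [0.4702, -0.3903, 0.0199]
orientation: [-2.262, -2.179, -0.001]
contact_force: [-0.1, 0.7, -0.2]
grip_width: 0.0244
gripper_force: 0.0
```

```bash
python3 -m jog '[{"rx":0,"ry":0,"rz":0,"x":0,"y":0,"z":0,"jaw":-1},{"rx":0,"ry":0,"rz":0,"x":0,"y":0,"z":0,"jaw":-1},{"rx":0,"ry":0,"rz":0,"x":0,"y":0,"z":0,"jaw":-1},{"rx":0,"ry":0,"rz":0,"x":0,"y":0,"z":0,"jaw":-1}]' 50
```

```text
clock: 11.52
tcp_pos: [0.4703, -0.3917, 0.021]
orientation: [2.263, 2.176, 0.001]
contact_force: [-0.1, 1.3, 6.7]
grip_width: 0.0124
gripper_force: 51.2
```

```bash
python3 -m jog '[{"rx":0,"ry":0,"rz":0,"x":0,"y":0,"z":0.5,"jaw":-1},{"rx":0,"ry":0,"rz":0,"x":0,"y":0,"z":0.8,"jaw":-1},{"rx":0,"ry":0,"rz":0,"x":0,"y":0,"z":0.6,"jaw":-1},{"rx":0,"ry":0,"rz":-0.9,"x":0.15,"y":0.5,"z":0,"jaw":-1},{"rx":0,"ry":0,"rz":-0.9,"x":0.15,"y":0.5,"z":0,"jaw":-1},{"rx":0,"ry":0,"rz":-0.9,"x":0.15,"y":0.5,"z":0,"jaw":-1},{"rx":0,"ry":0,"rz":-0.9,"x":0.15,"y":0.5,"z":0,"jaw":-1},{"rx":0,"ry":0,"rz":-0.9,"x":0.15,"y":0.5,"z":0,"jaw":-1}]' && python3 -m jog '[{"rx":0,"ry":0,"rz":-0.9,"x":0.15,"y":0.5,"z":0,"jaw":-1},{"rx":0,"ry":0,"rz":-0.9,"x":0.15,"y":0.5,"z":0,"jaw":-1},{"rx":0,"ry":0,"rz":-0.9,"x":0.15,"y":0.5,"z":0,"jaw":-1},{"rx":0,"ry":0,"rz":-0.9,"x":0.15,"y":0.5,"z":0,"jaw":-1},{"rx":0,"ry":0,"rz":-0.9,"x":0.15,"y":0.45,"z":0,"jaw":-1},{"rx":0,"ry":0,"rz":0,"x":0,"y":0,"z":0,"jaw":-1},{"rx":0,"ry":0,"rz":0,"x":0,"y":0,"z":0,"jaw":-1}]'
python3 - <<'E'
from h import *
o=get_obs();M=Ro.from_rotvec(o["orientation"]).as_matrix();print(np.round(o["tcp_pos"],4),"tooly",np.degrees(np.arctan2(M[1,1],M[0,1])),np.round(o["joints"],2), "tilt",M[:,2].round(3))
p=camera_params("wrist"); a=grab_frame("wrist"); s=grab_frame("scene")
print("knob exp",pix("wrist",np.array([.5626,-.0944,.12]),p))
us=pix("scene",np.array([.5626,-.0944,.1])).astype(int)
cv2.imwrite("pics/w5c.png",np.hstack([cv2.resize(a[150:384,100:412],(500,375),interpolation=2),cv2.resize(s[us[1]-30:us[1]+30,us[0]-24:us[0]+24],(300,375),interpolation=2)])[...,::-1])
E
```

```text
clock: 12.52
tcp_pos: [0.5147, -0.2402, 0.1341]
orientation: [-2.928, -1.137, -0.001]
contact_force: [0.1, 1.0, -1.1]
grip_width: 0.0122
gripper_force: 50.4
clock: 13.4
tcp_pos: [0.5592, -0.0949, 0.134]
orientation: [3.14, -0.06, -0.0]
contact_force: [-0.7, -0.0, -0.6]
grip_width: 0.0123
gripper_force: 50.4
[ 0.5592 -0.0949  0.134 ] tooly -92.17573176791439 [-0.71  0.69  1.1   1.95 -0.75  0.98 -0.85] tilt [-0.    -0.001 -1.   ]
knob exp [258.67507778 228.59128951]
```

View pics/w5c.png

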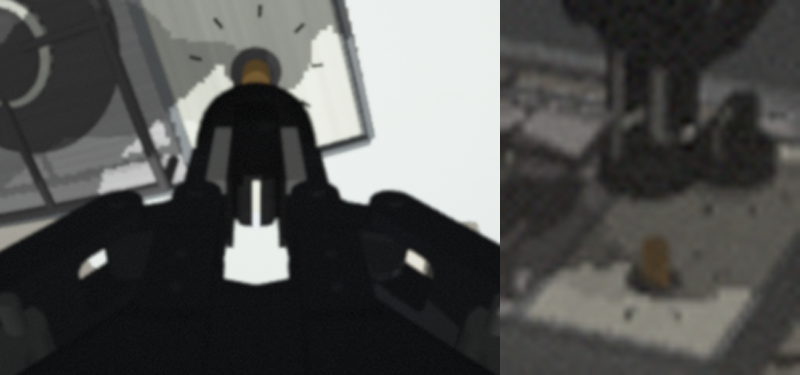

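The knob is held centred. Its pointer at crop column 255 points along world −x, matching the spindle's flat, and the spindle is visible at (255,70) beyond the knob. I'm checking the knob centre from the skirt edge and the pointer end, and spindle x from this view.

Run:
```python
from h import *
d=lambda u,z:on_plane("wrist",(100+u[0]/1.6026,150+u[1]/1.6026),z)
print("skirt far edge",d((258,83),.128)-[.022,0,0],"ptr end",d((256,227),.145)+[.020,0,0],"ptr in",d((256,180),.145))
o=get_obs();print(o["tcp_pos"])
print("spindle centre guess",d((256,69),.075))
```

```text
skirt far edge [ 0.55932282 -0.09697141  0.128     ] ptr end [ 0.55604761 -0.09454255  0.145     ] ptr in [ 0.55457723 -0.09526194  0.145     ]
[ 0.55909417 -0.09542736  0.13417488]
spindle centre guess [ 0.57002216 -0.09590415  0.075     ]
```

```bash
python3 -m jog '[{"rx":0,"ry":0,"rz":0,"x":0.057,"y":0.008,"z":-0.2,"jaw":-1},{"rx":0,"ry":0,"rz":0,"x":0,"y":0,"z":-0.25,"jaw":-1},{"rx":0,"ry":0,"rz":0,"x":0,"y":0,"z":-0.1,"jaw":-1},{"rx":0,"ry":0,"rz":0,"x":0,"y":0,"z":0,"jaw":-1}]' && python3 -m jog '[{"rx":0,"ry":0,"rz":0,"x":0,"y":0,"z":-0.03,"jaw":-1},{"rx":0,"ry":0,"rz":0,"x":0,"y":0,"z":-0.03,"jaw":-1},{"rx":0,"ry":0,"rz":0,"x":0,"y":0,"z":-0.03,"jaw":-1},{"rx":0,"ry":0,"rz":0,"x":0,"y":0,"z":-0.03,"jaw":-1},{"rx":0,"ry":0,"rz":0,"x":0,"y":0,"z":0,"jaw":-1}]'
```

```text
clock: 14.0
tcp_pos: [0.5625, -0.0938, 0.1002]
orientation: [3.141, -0.062, -0.002]
contact_force: [0.4, 0.8, -0.5]
grip_width: 0.0126
gripper_force: 50.4
clock: 14.62
tcp_pos: [0.5633, -0.0937, 0.0942]
orientation: [-3.141, 0.061, -0.001]
contact_force: [-0.9, 0.6, 6.6]
grip_width: 0.0124
gripper_force: 51.2
```

```bash
for i in 1; do python3 -m jog '[{"rx":0,"ry":0,"rz":0,"x":0,"y":-0.01,"z":0,"jaw":-1},{"rx":0,"ry":0,"rz":0,"x":0,"y":0,"z":0,"jaw":-1}]'; python3 -m jog '[{"rx":0,"ry":0,"rz":0,"x":0,"y":-0.01,"z":0,"jaw":-1},{"rx":0,"ry":0,"rz":0,"x":0,"y":0,"z":0,"jaw":-1}]';  python3 -m jog '[{"rx":0,"ry":0,"rz":0,"x":0.01,"y":0,"z":0,"jaw":-1},{"rx":0,"ry":0,"rz":0,"x":0,"y":0,"z":0,"jaw":-1}]'; python3 -m jog '[{"rx":0,"ry":0,"rz":0,"x":-0.02,"y":0,"z":0,"jaw":-1},{"rx":0,"ry":0,"rz":0,"x":0,"y":0,"z":0,"jaw":-1}]'; done | grep -E "pos|contact"
```

```text
tcp_pos: [0.5633, -0.0938, 0.0942]
contact_force: [-1.2, 1.6, 6.1]
tcp_pos: [0.5633, -0.0941, 0.0942]
contact_force: [-1.1, 2.6, 5.7]
tcp_pos: [0.5636, -0.0942, 0.0941]
contact_force: [-2.1, 3.4, 6.4]
tcp_pos: [0.5633, -0.0942, 0.0944]
contact_force: [0.5, 2.7, 6.2]
```

Contact force builds about 2 mm too high, so the rim is sitting on the spindle. I'm lifting and remeasuring the spindle with the camera straight above it.

```bash
python3 -m jog '[{"rx":0,"ry":0,"rz":0,"x":0,"y":0.01,"z":0.3,"jaw":-1},{"rx":0,"ry":0,"rz":0,"x":0,"y":0.01,"z":0,"jaw":-1},{"rx":0,"ry":0,"rz":0,"x":-0.6,"y":0,"z":0,"jaw":-1},{"rx":0,"ry":0,"rz":0,"x":-0.5,"y":0,"z":0,"jaw":-1},{"rx":0,"ry":0,"rz":0,"x":0,"y":0,"z":0,"jaw":-1},{"rx":0,"ry":0,"rz":0,"x":0,"y":0,"z":0,"jaw":-1}]' >/dev/null
cat > fit.py <<'E'
from h import *
import json
from scipy.optimize import least_squares
o=get_obs();M=Ro.from_rotvec(o["orientation"]).as_matrix();print(np.round(o["tcp_pos"],4),"tooly",np.degrees(np.arctan2(M[1,1],M[0,1])))
p=camera_params("wrist"); a=grab_frame("wrist"); cv2.imwrite("pics/w6.png",a[...,::-1])
C=-np.array(p["R"]).T@p["t"]; print("cam",C.round(4))
u=pix("wrist",np.array([.5626,-.0944,.075]),p); print("exp",u); c0=u.astype(int)-30
k=cv2.resize(a[c0[1]:c0[1]+60,c0[0]:c0[0]+60,::-1],None,fx=10,fy=10,interpolation=cv2.INTER_CUBIC); cv2.imwrite("pics/w6c.png",k)
m=((k[...,2].astype(int)-k[...,0])>35).astype(np.uint8)
n,l,st,ce=cv2.connectedComponentsWithStats(m); i=1+st[1:,4].argmax(); print(st[i])
c=cv2.findContours((l==i).astype(np.uint8),0,cv2.CHAIN_APPROX_NONE)[0][0][:,0].astype(float)
P=np.array([on_plane("wrist",(q+.5)/10-.5+c0,.075,p)[:2] for q in c])
def res(q): # D outline: circle radius r cut by flat at distance f
    d=P-q[:2]; n=np.array([np.cos(q[2]),np.sin(q[2])])
    return np.maximum(np.hypot(*d.T)-q[3], -(d@n)-q[4])
f=least_squares(res,[.5626,-.0944,-.04,.0065,.002],loss="soft_l1",f_scale=.0003,x_scale=[.001,.001,.1,.001,.001])
print("centre",f.x[:2].round(5),"yaw",np.degrees(f.x[2]),"r,f",f.x[3:],"rms",np.sqrt((res(f.x)**2).mean()))
w=(a.min(2)>120)
E
python3 fit.py
```

```text
[ 0.4972 -0.0934  0.1119] tooly -92.20787898231826
cam [ 0.5694 -0.0961  0.2544]
exp [257.09224826 116.63208452]
[  201   194   220   144 25770]
centre [ 0.56313 -0.09471] yaw -2.6185015380920187 r,f [0.00649213 0.00202325] rms 5.1622725829222383e-05
```

The D outline fits very well: centre (0.5631, −0.0947), yaw −2.6°. The remaining unknown is how far the knob sits off the TCP along its bar, so I'm fitting the skirt in the pre-grasp image.

Run:
```python
from h import *
import json
from scipy.optimize import least_squares
p=json.load(open("w4.json")); k=cv2.imread("pics/w4c.png")
d=lambda u,z:on_plane("wrist",(np.array(u)+.5)/5-.5+[193,63],z,p)[:2]
g=k.max(2); m=(g<100).astype(np.uint8); m[:,470:]=0
n,l,st,ce=cv2.connectedComponentsWithStats(m); i=1+st[1:,4].argmax(); print(st[i])
c=cv2.findContours((l==i).astype(np.uint8),0,cv2.CHAIN_APPROX_NONE)[0]; c=max(c,key=len)[:,0].astype(float)
for name,s in(("left",(c[:,0]<310)&(c[:,1]<430)),("left+topright",(c[:,1]<430)&((c[:,0]<345)))):
  P=np.array([d(u,.015) for u in c[s]])
  f=least_squares(lambda q:np.hypot(*(P-q[:2]).T)-q[2],[.47,-.39,.022],loss="soft_l1",f_scale=.0003,x_scale=.001); print(name,len(P),f.x.round(5))
  f=least_squares(lambda q:np.hypot(*(P-q[:2]).T)-.022,[.47,-.39],x_scale=.001); print("r fixed",f.x.round(5))
# pointer in both images
for fn,pp in(("pics/w4.png",p),("pics/w6.png",camera_params("wrist"))):
  a=cv2.imread(fn).min(2); print(fn); print(a[120:165 if '4' in fn else 120,254]);
a=cv2.imread("pics/w6.png"); print(a[240:310,256:263].min(2).max(1))
```

```text
[  168   180   290   294 62195]
left 413 [ 0.46488 -0.39094  0.01521]
r fixed [ 0.47501 -0.38845]
left+topright 547 [ 0.46499 -0.39029  0.01527]
r fixed [ 0.47592 -0.38693]
pics/w4.png
[ 37  36  37  34  38  37  37  37  43  76 132 188 219 225 226 226 226 225
 225 225 225 224 224 221 219 217 218 218 215 212 210 209 209 208 206 201
 182 146 160 216 234 236 236 236 236]
pics/w6.png
[]
[ 18  18  17  17  17  15  17  18  18  16  16  16  17  17  16  18  20  22
  31  33  34  56 118 183 219 226 227 227 227 227 227 226 226 226 226 226
 226 226 225 226 226 230 232 233 232 232 233 232 232 232 233 233 234 235
 235 235 235 235 235 235 235 235 235 235 235 235 234 234 234 234]
```

Run:
```python
from h import *
import json
from scipy.optimize import least_squares
p=json.load(open("w4.json")); k=cv2.imread("pics/w4c.png")
d=lambda u,z:on_plane("wrist",(np.array(u)+.5)/5-.5+[193,63],z,p)[:2]
g=k.max(2); m=(g<100).astype(np.uint8); m[:,470:]=0
n,l,st,ce=cv2.connectedComponentsWithStats(m); i=1+st[1:,4].argmax()
c=cv2.findContours((l==i).astype(np.uint8),0,cv2.CHAIN_APPROX_NONE)[0]; c=max(c,key=len)[:,0].astype(float)
s=(c[:,1]<430)&((c[:,0]<250)|((c[:,1]<230)&(c[:,0]<345)))
P=np.array([d(u,.015) for u in c[s]])
f=least_squares(lambda q:np.hypot(*(P-q[:2]).T)-q[2],[.47,-.39,.022],loss="soft_l1",f_scale=.0003,x_scale=.001); print(len(P),f.x.round(5))
f=least_squares(lambda q:np.hypot(*(P-q[:2]).T)-.022,[.47,-.39],x_scale=.001); print("r fixed",f.x.round(5))
I=on_plane("wrist",(254.5,130.0),.032,p); O=on_plane("wrist",(253.5,157),.032,p); print("ptr in,out at pick",I,O)
p6=camera_params("wrist"); o=get_obs(); M=Ro.from_rotvec(o["orientation"]).as_matrix()
J=on_plane("wrist",(259.5,262.2),o["tcp_pos"][2]+.011,p6); print("tcp",o["tcp_pos"],"ptr in hand",J,"in tool",M.T@(J-o["tcp_pos"]))
```

```text
344 [ 0.47098 -0.39417  0.02087]
r fixed [ 0.47221 -0.39486]
ptr in,out at pick [ 0.47084213 -0.39468954  0.032     ] [ 0.47030657 -0.41307076  0.032     ]
tcp [ 0.49746112 -0.09355911  0.11191196] ptr in hand [ 0.49308023 -0.09328073  0.12291196] in tool [-0.00437723 -0.000107   -0.01100446]
```

```bash
python3 -m jog '[{"rx":0,"ry":0,"rz":-0.03,"x":0.55,"y":-0.018,"z":0,"jaw":-1},{"rx":0,"ry":0,"rz":0,"x":0.58,"y":0,"z":0,"jaw":-1},{"rx":0,"ry":0,"rz":0,"x":0,"y":0,"z":-0.24,"jaw":-1},{"rx":0,"ry":0,"rz":0,"x":0,"y":0,"z":0,"jaw":-1}]' | grep -E "pos|contact|clock"; python3 -m jog '[{"rx":0,"ry":0,"rz":0,"x":0,"y":0,"z":-0.03,"jaw":-1},{"rx":0,"ry":0,"rz":0,"x":0,"y":0,"z":-0.03,"jaw":-1},{"rx":0,"ry":0,"rz":0,"x":0,"y":0,"z":-0.02,"jaw":-1},{"rx":0,"ry":0,"rz":0,"x":0,"y":0,"z":0,"jaw":-1}]'| grep -E "pos|contact|clock"
```

```text
clock: 16.92
tcp_pos: [0.5639, -0.0949, 0.0963]
contact_force: [-0.8, 0.6, -0.3]
clock: 17.42
tcp_pos: [0.5635, -0.0951, 0.0932]
contact_force: [-2.7, 0.2, 6.8]
```

```bash
for i in 1 ; do python3 -m jog '[{"rx":0,"ry":0,"rz":0,"x":0.01,"y":0,"z":0,"jaw":-1},{"rx":0,"ry":0,"rz":0,"x":0,"y":0,"z":0,"jaw":-1}]'; python3 -m jog '[{"rx":0,"ry":0,"rz":0,"x":0.01,"y":0,"z":0,"jaw":-1},{"rx":0,"ry":0,"rz":0,"x":0,"y":0,"z":0,"jaw":-1}]';  python3 -m jog '[{"rx":0,"ry":0,"rz":0,"x":0.01,"y":0,"z":0,"jaw":-1},{"rx":0,"ry":0,"rz":0,"x":0,"y":0,"z":0,"jaw":-1}]'; python3 -m jog '[{"rx":0,"ry":0,"rz":0,"x":0.01,"y":0,"z":0,"jaw":-1},{"rx":0,"ry":0,"rz":0,"x":0,"y":0,"z":0,"jaw":-1}]'; done | grep -E "pos|contact"; cat > ptr.py <<'E'
E
rm ptr.py
```

```text
tcp_pos: [0.5636, -0.0951, 0.0932]
contact_force: [-4.2, 0.8, 7.9]
tcp_pos: [0.5643, -0.0951, 0.0932]
contact_force: [-4.4, 0.9, 8.2]
tcp_pos: [0.565, -0.0951, 0.0932]
contact_force: [-3.7, -0.2, 7.4]
tcp_pos: [0.5665, -0.0948, 0.0928]
contact_force: [0.4, -0.6, 0.3]
```

The force dropped to zero at x = 0.5665, so the knob has slipped onto the spindle. I'm pushing it down gently.

```bash
python3 -m jog '[{"rx":0,"ry":0,"rz":0,"x":0,"y":0,"z":-0.03,"jaw":-1},{"rx":0,"ry":0,"rz":0,"x":0,"y":0,"z":-0.03,"jaw":-1},{"rx":0,"ry":0,"rz":0,"x":0,"y":0,"z":0,"jaw":-1}]'| grep -E "pos|contact|clock"; python3 -m jog '[{"rx":0,"ry":0,"rz":0,"x":0,"y":0,"z":-0.03,"jaw":-1},{"rx":0,"ry":0,"rz":0,"x":0,"y":0,"z":-0.03,"jaw":-1},{"rx":0,"ry":0,"rz":0,"x":0,"y":0,"z":0,"jaw":-1}]'| grep -E "pos|contact|clock|width"
```

```text
clock: 18.8
tcp_pos: [0.5666, -0.0948, 0.0887]
contact_force: [1.4, -0.8, -0.9]
clock: 19.18
tcp_pos: [0.5666, -0.0948, 0.0851]
contact_force: [1.6, -1.0, -1.3]
grip_width: 0.0123
```

```bash
python3 -m jog '[{"rx":0,"ry":0,"rz":0,"x":0,"y":0,"z":-0.03,"jaw":-1},{"rx":0,"ry":0,"rz":0,"x":0,"y":0,"z":0,"jaw":-1}]' 60| grep -E "pos|contact|clock"; python3 -m jog '[{"rx":0,"ry":0,"rz":0,"x":0,"y":0,"z":-0.03,"jaw":-1},{"rx":0,"ry":0,"rz":0,"x":0,"y":0,"z":0,"jaw":-1}]'| grep -E "pos|contact|clock|width"; python3 -m jog '[{"rx":0,"ry":0,"rz":0,"x":0,"y":0,"z":-0.03,"jaw":-1},{"rx":0,"ry":0,"rz":0,"x":0,"y":0,"z":0,"jaw":-1}]'| grep -E "pos|contact|clock|width"
```

```text
clock: 19.42
tcp_pos: [0.5667, -0.0948, 0.0838]
contact_force: [-0.5, 0.4, 5.0]
clock: 19.68
tcp_pos: [0.5667, -0.0948, 0.0821]
contact_force: [-1.0, -1.0, 7.1]
grip_width: 0.012
clock: 19.92
tcp_pos: [0.5668, -0.0948, 0.0805]
contact_force: [-0.8, 0.0, 7.9]
grip_width: 0.0117
```

```bash
python3 -m jog '[{"rx":0,"ry":0,"rz":0,"x":0,"y":0,"z":-0.03,"jaw":-1},{"rx":0,"ry":0,"rz":0,"x":0,"y":0,"z":0,"jaw":-1}]' | grep -E "pos|contact|clock"; python3 -m jog '[{"rx":0,"ry":0,"rz":0,"x":0,"y":0,"z":-0.03,"jaw":-1},{"rx":0,"ry":0,"rz":0,"x":0,"y":0,"z":0,"jaw":-1}]'| grep -E "pos|contact|clock|width"
```

```text
clock: 20.18
tcp_pos: [0.5668, -0.0948, 0.0789]
contact_force: [-2.0, 1.4, 11.6]
clock: 20.42
tcp_pos: [0.567, -0.095, 0.0785]
contact_force: [-6.5, 3.7, 25.0]
grip_width: 0.0124
```

It has bottomed out: force rose from 11.6 to 25 N with no further travel. One last look before handing in.

```bash
python3 -m jog '[{"rx":0,"ry":0,"rz":0,"x":0,"y":0,"z":0,"jaw":-1},{"rx":0,"ry":0,"rz":0,"x":0,"y":0,"z":0,"jaw":-1},{"rx":0,"ry":0,"rz":0,"x":0,"y":0,"z":0,"jaw":-1},{"rx":0,"ry":0,"rz":0,"x":0,"y":0,"z":0,"jaw":-1}]'| grep -E "pos|contact|clock|width"
python3 - <<'E'
from h import *
a=grab_frame("scene"); cv2.imwrite("pics/end.png",cv2.resize(a[80:300,120:430],(775,550),interpolation=2)[...,::-1])
E
```

```text
clock: 20.92
tcp_pos: [0.567, -0.095, 0.0785]
contact_force: [-6.9, 3.7, 24.2]
grip_width: 0.0121
```

View pics/end.png

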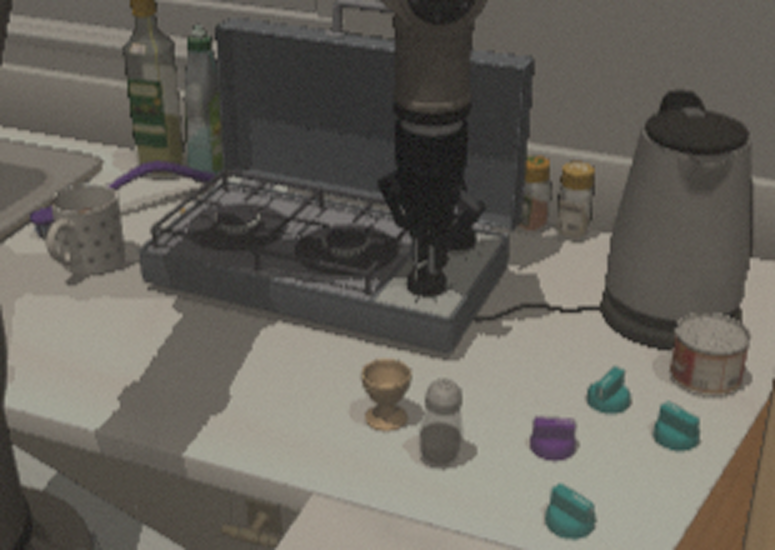

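The lid is open and the knob is on the front spindle at (427,280). The mug, egg cup, mill and tin are all standing at (87,230), (386,395), (441,420) and (710,350).

```bash
python3 -c "
from bench import r
print(r.hand_in())"
```

```text
the job is handed in; nothing more can be done
None
```

The job is handed in at about 21 s: the lid rests open on its stop, the black knob is home on the front spindle and held pressed at the bottom with about 24 N, and the tin, mill, egg cup and mug are still standing.

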